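Hold a bevelled block home in the marking jig

ROBOT

A 6-joint arm with a two-finger parallel gripper is mounted at the origin on the work surface. World frame = base frame: x ahead of the robot, y to its left, z up, the work surface at z = 0. Lengths are in m, angles in degrees, forces in N, time in s.
With the tool pointing down it reaches from about 0.35 to 0.875 m from the base axis. Payload 4.2 kg.
Tool frame: the origin (TCP) lies midway between the tips of the shut fingers; the grasp point (between the pads) lies 19 mm behind it (r.pinch_z is the distance from the TCP to the grasp point, in m); z points along the fingers, y is the line along which they close (so a half turn about z gives the same grasp; the last joint's range is limited). The gripper opens to 87 mm and grips with 3 to 60 N. Pads are 19 mm wide; open, the fingers measure 117 mm over their backs; the gripper's body (75 mm by 190 mm) begins 51 mm behind the grasp point.
Start: joints at [85.921, 22.042, 0.453, 0, -68.411, -14.817], TCP at [0.202, 0.591, 0.223] pointing down, gripper open.
Joint ranges: [-179.83, 179.83], [-69.29, 118.12], [-61.27, 80.66], [-181.25, 117.63], [-171.15, -9.14], [-177.46, 177.46]. Speed limits (degrees/s): [159.86, 159.86, 180, 180, 180, 180].

INTERFACE

Orientations are given as a 3x3 rotation matrix whose columns are the frame's x, y, z axes.
In Python, from station import r, imaging, models gives the robot as it stands. The module is installed in compiled form; this text tells all that it offers.
- The arm moves only by the tool apply_moves, never from a script. Its argument "moves" is a list of rows, each a list of 2 entries, a list of its own where there are three numbers: the shift along the tool's x, y, z in m, then the turn about the tool's z in degrees. A call has 1 to 5 rows; each row shifts and turns the commanded pose from where the row before left it, along the tool's axes as they then stand; what a row does not reach is not made up. A row lasts 1/12 s, in which the tool goes at most 41.7 mm and 7.16 degrees, less where a joint would pass 70% of its speed; a pose out of reach is approached as far as the arm can. A call is refused whole if a number of a shift passes 0.0417 or a number of a turn 7.16, either way. A call with a gripper value outside its range is refused whole. "hand" is the finger opening in m, from 0 to 0.087, set as the call begins (left out, the last holds). The fingers move at their own pace and stop on an object; the grip force is fixed at half the most. Time passes only in rows, so rows that do not move let the fingers close. It gives the time, the measured TCP pose, the force, the opening and the grip force at its end, in the units of the state.
- r.sense(): the state, without advancing time (a new reading comes with each control period).
- imaging.capture(name): name is "scene" or "top" or "wrist"; returns a dict with "frame" (400x640x3 uint8, blue, green, red), "intrinsics" (3x3 intrinsics, pixels), "eye" and "orientation" of the camera in the world. Camera axes: x right, y down, z forward; pixel columns grow to the right and rows downward; lengths in m; the calibration is good to about 2 mm. A picture is of the moment at which its call begins. There is no depth.
- r.finish_job(): hands the job in; it is judged then, once.
Trained networks look in a picture, given as the dict that the camera call returned (one of the last four; its "shot" number tells which), for a name from the list of things; names that differ only in an ending like _2 or _b are one class to them, and where a whole thing is asked for, a point or a joint stands for the part that bears it (a point fixed in the world has none). Each returns a list of dicts, best first, with "confidence" (0 to 1); they miss things now and then, are a little off and sometimes report something else, mostly with a low value. They report only what shows in the picture. A call takes as long as a camera call. They do not tell look-alikes from the thing itself.
- models.cut_out(picture, target): "region" (400x640 bool, what is visible of it) and "extent" ([left, top, width, height] as shares, 0 to 1, of the picture: columns of its width, rows of its height, round what is visible of it).
- models.place_of(picture, target): "at" ([column, row] as shares, 0 to 1, of the picture: columns of its width, rows of its height: a listed point, or the origin of a listed thing).
The state is a dict: "time_s": time; "joints": joint angles; "joint_velocities": joint speeds; "effort": joint torques, N m; "tcp_pos": TCP position; "ee_rot": TCP orientation; "wrist_force": force on the tool from outside, world axes, zero at the start; "moment": the same for the moment, N m; "gripper_width": opening from 0.0 (shut) to 1.0 (fully open); "gripper_force": force on a finger pad.
Only numpy, scipy, OpenCV 4.12 (cv2) and the standard library are available. Lean on these libraries where they do the work, as an engineer would, in place of code of your own. Each camera call takes 0.05 s, during which the arm holds its last target. There are 200 camera calls.

TASK

The white plastic block with the sloping side is to be marked in the jig: first slide the jig's stop along the fence all the way left, home against its end bracket. Then lay the block flat on the jig's plate with its sloping side facing away from the fence, and with one diagonal push of the fingers, forwards and down, press it firmly (about 15 N) against fence and plate together, its upright side flush along the fence and with its end up against the stop. Finish while still holding it pressed like that; do not disturb the other things on the bench.

Things in the scene. Friction and masses are not known exactly. Their poses are not given: they have to be found in the camera images.
- jig: Marking jig fixed to the bench; place and yaw vary. Origin on the bench; x points across the jig to the fence (away from the robot), y along the fence to the end where the stop belongs (robot's left), z up. Grey metal plate 10 mm thick, x = -105 to +65 mm, y = -140 to +140 mm, top at z = 10 mm.
- plate: The jig's grey metal plate, part of the jig, same origin and axes as the jig; the block is pressed down on its top (z = 10 mm). Polished: the block slides easily on plate and fence (friction about 0.25).
- fence: The jig's steel fence, part of the jig, same origin and axes: a bar along the jig's y, 24 mm thick, standing 30 mm above the plate (top at z = 40 mm). Its working face is the plane x = +30 mm, looking to -x (to the robot). Two small dark end brackets, 9 mm high, stand on top of it.
- fence_foot (a point): Point on the line where the fence's working face meets the plate's top, jig frame (30, 0, 10) mm; axes as the jig.
- carriage (a joint): Sliding stop riding on the fence: travel in m along jig +y. 0 is its right end, 0.130 home against the left end bracket; starts between 0 and 0.06. About 3 N of friction, stays where left. Dark steel saddle on the fence, 40 mm long, a grip fin on top, and a nose (14 mm thick along y) hanging in front of the fence, reaching 42 mm out from the working face.
- fin_top (a point): Centre of the top of the carriage's grip fin, 74 mm above the bench. The fin is 30 mm along jig x, 14 mm along jig y (pinch it across y), 24 mm tall; below it is the saddle (top 50 mm above the bench, 40 mm along y). The left end bracket's top is 49 mm above the bench.
- stop_face (a point): Centre of the nose's face that looks to jig -y: the face the block's end goes up against. It moves with the carriage; axes as the jig. Nose: 42 mm along x, from 3 to 40 mm above the plate.
- block: Loose white plastic block with one sloping side, about 0.27 kg, on its base on the bench. Base 46 mm (x) by 70 mm (y), 42 mm high; origin: centre of the base, z up. +x side fully upright (goes to the fence). -x side upright for the lower 18 mm, then slopes in to the 32 mm wide top. Ends upright. Pick it across x by the lower 18 mm. Starts with +x within 45 degrees of straight ahead.
- block_toe (a point): Middle of the lower edge of the block's full upright face, block frame (23, 0, 0) mm; axes as the block.
- block_end (a point): Centre of the block's +y end, the end that goes to the stop, block frame (0, 35, 21) mm; axes as the block.
- block_slope (a point): Centre of the block's sloping face, block frame (-16, 0, 30) mm: the place to push, forwards and down. The slope leans 30 degrees from upright, facing block -x and up. Axes as the block.
- plain_block: Loose white plastic rectangular block, 46 x 70 x 42 mm, no sloping face; not to be used. Origin: centre of its underside.
- puck: Loose white plastic round puck, 54 mm diameter, 42 mm high, standing; not to be used. Origin: centre of its underside.
- reagent: Loose amber glass bottle, 64 mm diameter, 130 mm high. Origin: centre of its underside.
- beaker: Loose glass beaker, 68 mm diameter, 85 mm high. Origin: centre of its underside.
- dish: Loose shallow white dish, 90 mm diameter, 16 mm high. Origin: centre of its underside.
- driver: Loose screwdriver lying on the bench, its shaft along its x. Origin: on the bench, under its middle.
- jar: Loose glass jar, 60 mm diameter, 70 mm high. Origin: centre of its underside.
Mind the look-alikes: they are no part of the job. Leave any red look-alike of the block alone.

How it is judged (in metres and radians):
On the way, in this order (a step that is already met when the one before it is completed fails the run):
1. the stop is slid home against the left end bracket (value of joint carriage above 0.126 m), for 0.2 s.
2. the block lies flat on the plate, in front of the fence and right of the stop (value of joint carriage above 0.126 m and angle between block's own z axis and vertical below 0.05 rad and z of block_toe in the frame of fence_foot between -0.003 and 0.003 m and x of block_toe in the frame of fence_foot between -0.08 and 0.003 m and y of block_end in the frame of stop_face between -0.1 and 0.003 m and angle between the x axis of block and the x axis of jig, either way round below 0.5 rad), for 0.2 s.
At the end, for the whole second after the job is handed in: Fingers push on the block (over 4 N): stop home (4 mm); block flat on the plate (3 mm, 0.05 rad), flush on the fence (3 mm, 0.045 rad), its end within 6 mm of the stop, pressing on the fence with over 3 N and on the plate with over 6 N (weight included), at rest (value of joint carriage above 0.126 m and angle between block's own z axis and vertical below 0.05 rad and x of block_toe in the frame of fence_foot between -0.003 and 0.003 m and z of block_toe in the frame of fence_foot between -0.003 and 0.003 m and y of block_end in the frame of stop_face between -0.006 and 0.003 m and angle between the x axis of block and the x axis of jig, either way round below 0.045 rad and contact force between block and fence above 3 N and contact force between block and plate above 6 N and contact force between the fingers and block above 4 N and linear speed of block below 0.01 m/s); the arm keeps its last pose, push and grip.
It fails at once if another thing on the bench is moved by more than 30 mm (distance of any of plain_block, puck, reagent, beaker, dish, driver, jar from where it was at the start of the episode above 0.03 m).
It also fails if it takes over 72 s, if anything falls off the work surface, if the arm or the gripper's body presses on something with over 40 N, if the wrist force passes 120 N, or if a joint passes its speed limit or range.

## Working session

There is one attempt and no reset: what is moved stays moved. The work goes in short steps, Python scripts to look and compute and a tool call to move; the robot and the scene stay as the last step left them, time stands still between calls to the robot, and variables do not carry over. Pictures are saved under pics/ and viewed, at most 10 in all, crops included, and the job is handed in when it is done.

Besides the shell and the picture viewer there is one more tool, called after "Emit:" by a JSON object that holds its "op" and its "data". apply_moves: Moves the arm, as the interface text tells. Its arguments: {"type":"object","properties":{"moves":{"type":"array"},"hand":{"type":"number"}},"required":["moves"]}

```bash
mkdir -p pics; cat > h.py <<'E'
import numpy as np, cv2
from station import r, imaging, models
def px(p,c):  # world -> pixel
    q=c["orientation"].T@(np.asarray(p)-c["eye"]); q=c["intrinsics"]@q; return q[:2]/q[2]
def ray(uv,c):
    d=np.linalg.solve(np.array(c["intrinsics"]),[uv[0],uv[1],1.]); d=np.array(c["orientation"])@d
    return np.array(c["eye"]),d/np.linalg.norm(d)
def onz(uv,c,z):
    e,d=ray(uv,c); return e+d*(z-e[2])/d[2]
def tri(obs):
    A=np.zeros((3,3));b=np.zeros(3)
    for uv,c in obs:
        e,d=ray(uv,c);P=np.eye(3)-np.outer(d,d);A+=P;b+=P@e
    p=np.linalg.solve(A,b)
    return p,[np.round(px(p,c)-uv,1) for uv,c in obs]
def cap(n):
    c=imaging.capture(n)
    for k in("eye","orientation","intrinsics"): c[k]=np.array(c[k])
    return c
def find(c,t):
    return [(np.array(o["at"])*[640,400],o["confidence"]) for o in models.place_of(c,t)]
E
python3 - <<'E'
from h import *
np.set_printoptions(precision=3,suppress=True)
s=r.sense(); print(s["tcp_pos"],s["ee_rot"],s["wrist_force"],r.pinch_z)
for n in("scene","top"):
    c=cap(n); cv2.imwrite(f"pics/{n}0.png",c["frame"]); print(n,c["eye"])
    for t in "jig fence_foot fin_top stop_face block block_toe block_end block_slope plain_block puck reagent beaker dish driver jar".split():
        print(t,[(np.round(u,1),round(k,2),np.round(onz(u,c,{'fin_top':.074,'stop_face':.03,'fence_foot':.01,'block_end':.021,'block_slope':.03}.get(t,0)),3)[:2]) for u,k in find(c,t)])
E
```

```text
[0.202 0.591 0.221] [[ 0.946 -0.324 -0.001]
 [-0.324 -0.946 -0.002]
 [ 0.     0.002 -1.   ]] [0.044 0.38  0.11 ] 0.0187
scene [1.084 0.308 0.864]
jig [(array([272.4, 198.3]), 0.82, array([ 0.551, -0.181]))]
fence_foot [(array([268.5, 207.7]), 0.77, array([ 0.592, -0.164]))]
fin_top [(array([251.6, 192.1]), 0.69, array([ 0.608, -0.202]))]
stop_face [(array([256.1, 189.6]), 0.55, array([ 0.567, -0.225]))]
block [(array([396.8, 202.7]), 0.92, array([0.372, 0.148])), (array([382.4, 226.5]), 0.8, array([0.473, 0.148])), (array([455.4, 217.3]), 0.71, array([0.334, 0.315])), (array([354.3, 204.9]), 0.69, array([0.445, 0.043])), (array([376.6, 229.6]), 0.6, array([0.491, 0.139]))]
block_toe [(array([377.6, 229.2]), 0.95, array([0.489, 0.141])), (array([395.6, 192.4]), 0.72, array([0.336, 0.129])), (array([359.5, 209.1]), 0.68, array([0.451, 0.064]))]
block_end [(array([386.5, 191.6]), 0.95, array([0.366, 0.109])), (array([388.9, 234.4]), 0.88, array([0.503, 0.179])), (array([363.7, 189.7]), 0.7, array([0.394, 0.047]))]
block_slope [(array([354.3, 195.3]), 0.81, array([0.435, 0.036])), (array
[... 1905 characters left out ...]
52.3, 225.3]), 0.58, array([0.468, 0.17 ]))]
plain_block [(array([195.8, 195.2]), 0.73, array([0.549, 0.334]))]
puck [(array([251.2, 165.1]), 0.61, array([0.637, 0.182])), (array([378.3, 185.6]), 0.48, array([ 0.585, -0.177]))]
reagent [(array([280.2, 114.3]), 0.64, array([0.784, 0.104]))]
beaker [(array([208.2, 135. ]), 0.55, array([0.721, 0.306]))]
dish [(array([428.5, 287. ]), 0.83, array([ 0.306, -0.317]))]
driver [(array([200.1, 273.4]), 0.82, array([0.334, 0.314])), (array([262.6, 217.3]), 0.5, array([0.491, 0.146])), (array([208.4, 135.6]), 0.32, array([0.719, 0.306]))]
jar [(array([455.5, 245.2]), 0.95, array([ 0.422, -0.393])), (array([428.9, 285.6]), 0.58, array([ 0.31 , -0.318]))]
```

```bash
python3 - <<'E'
import cv2
a=cv2.imread("pics/scene0.png");b=cv2.imread("pics/top0.png")
cv2.imwrite("pics/a.png",cv2.resize(a[140:300,220:480],(800,492),interpolation=cv2.INTER_CUBIC))
cv2.imwrite("pics/b.png",cv2.resize(b[100:300,180:470],(800,552),interpolation=cv2.INTER_CUBIC))
E
```

```text
(no output)
```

View pics/a.png

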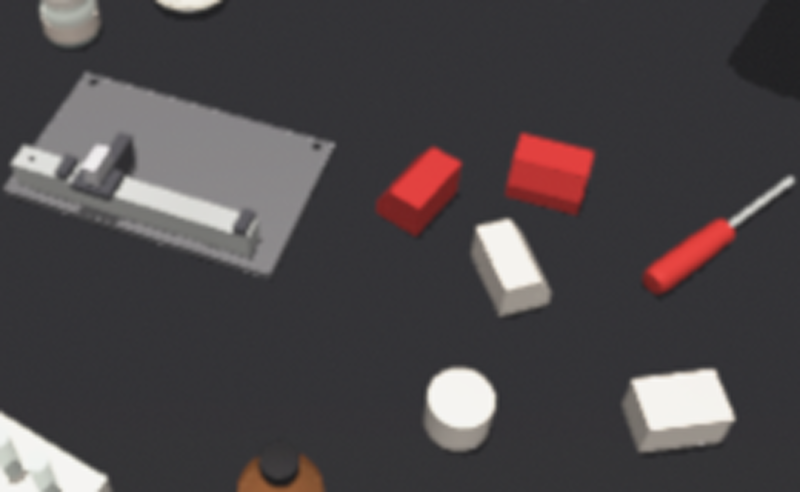

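View pics/b.png

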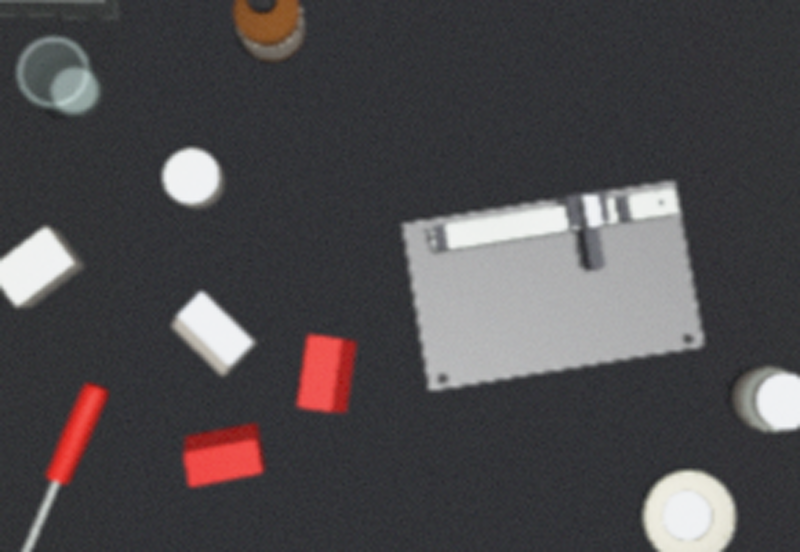

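```bash
cat > fit.py <<'E'
from h import *
from scipy.optimize import minimize
def box(x0,x1,y0,y1,z0,z1): return np.array([[x,y,z] for x in(x0,x1) for y in(y0,y1) for z in(z0,z1)],float)
BLK=[np.array([[x,y,z] for y in(-.035,.035) for x,z in((-.023,0),(.023,0),(-.023,.018),(.023,.042),(-.009,.042))])]
JIG=[box(-.105,.065,-.14,.14,0,.01),box(.03,.054,-.14,.14,.01,.04)]
S=4
def rend(parts,p,c,z=0.):
    m=np.zeros((400*S,640*S),np.uint8);co,si=np.cos(p[2]),np.sin(p[2]);R=np.array([[co,-si,0],[si,co,0],[0,0,1]])
    for P in parts:
        q=np.array([px(R@v+[p[0],p[1],z],c) for v in P])
        cv2.fillConvexPoly(m,cv2.convexHull(((q+.5)*S*16).astype(np.int32)),1,shift=4)
    return cv2.resize(m.astype(np.float32),(640,400),interpolation=cv2.INTER_AREA)
def fit(parts,masks,p0,z=0.):
    def cost(p):
        t=0
        for m,c in masks:
            q=rend(parts,p,c,z); t+=np.abs(q-m).sum()/m.sum()
        return t
    best=None
    for k in range(3):
        x0=p0 if best is None else best.x
        s=np.array([x0]*4)+np.vstack([np.zeros(3),np.diag([.01,.01,.1])/(2**k)])
        o=minimize(cost,x0,method="Nelder-Mead",options=dict(initial_simplex=s,xatol=1e-4,fatol=1e-4,maxiter=150))
        best=o if best is None or o.fun<best.fun else best
    return best.x,best.fun
def cut(c,t,near):
    L=[np.array(o["region"]) for o in models.cut_out(c,t)]
    u,v=np.round(near).astype(int)
    L=[m for m in L if cv2.dilate(m.astype(np.uint8),np.ones((5,5)))[v,u]]
    return L[0].astype(np.float32)
E
cat > m.py <<'E'
from fit import *
np.set_printoptions(precision=4,suppress=True)
cs=[cap("scene"),cap("top")]
B=[(cut(c,"block",px([.481,.152,.03],c)),c) for c in cs]
J=[(cut(c,"jig",px([.56,-.16,.01],c)),c) for c in cs]
print([m.sum() for m,c in B+J])
for M,P,p0 in((B,BLK,[.481,.152,-.7]),(J,JIG,[.555,-.17,.12])):
    x,f=fit(P,M,np.array(p0)); print(x,np.degrees(x[2]),f)
    for mc in M:
        x1,f1=fit(P,[mc],x); print('  ',x1,f1)
for t in("fin_top","stop_face","fence_foot"):
    o=[]
    for c in cs:
        l=find(c,t); l and o.append((l[0][0],c))
    print(t,tri(o) if len(o)>1 else len(o))
E
python3 m.py
```

```text
[np.float32(509.0), np.float32(445.0), np.float32(4152.0), np.float32(6154.0)]
[ 0.4815  0.1586 -0.7526] -43.12182678124949 0.1328245997428894
   [ 0.482   0.1586 -0.7521] 0.04702848568558693
   [ 0.4815  0.1589 -0.7638] 0.08370786160230637
[ 0.5578 -0.1772  0.171 ] 9.795142052671306 0.07208393514156342
   [ 0.559  -0.1777  0.1694] 0.04083875194191933
   [ 0.5567 -0.1767  0.1753] 0.024191582575440407
fin_top (array([ 0.6059, -0.2086,  0.0606]), [array([-0.6, -0.1]), array([-0.5,  0.3])])
stop_face (array([0.6548, 0.1112, 0.4161]), [array([ 93.8, -36.7]), array([ 62.1, -73.8])])
fence_foot (array([ 0.5852, -0.1759, -0.0046]), [array([-1.1, -0.1]), array([-1. ,  0.6])])
```

The picture shows the white block with the slope at about (510,265) in the scene crop and (213,332) in the top crop, with its slope facing the robot's left and rear. The other white shapes are the plain block and the puck, and both other sloped blocks are red. The stop sits near the right end of the fence. I'll move above the fin first.

Emit:
{"op": "apply_moves", "data": {"moves": [[[0,0,0],-7.16],[[0,0,0],-7.16],[[0,0,0],-7.16],[[0,0,0],-7.16]], "hand": 0.06}}

```text
time_s: 2.53
tcp_pos: [0.2024, 0.5913, 0.2225]
ee_rot: [[0.985, 0.175, 0.0], [0.175, -0.985, -0.0], [0.0, 0.0, -1.0]]
wrist_force: [0.3, -0.1, 0.2]
gripper_width: 0.785
gripper_force: 0.0
```

Emit:
{"op": "apply_moves", "data": {"moves": [[[0.0119,0.0388,0],0],[[0.0119,0.0388,0],0],[[0.0119,0.0388,0],0],[[0.0119,0.0388,0],0],[[0.0119,0.0388,0],0]]}}

```text
time_s: 2.95
tcp_pos: [0.2943, 0.4084, 0.2227]
ee_rot: [[0.985, 0.17, 0.0], [0.17, -0.985, 0.0], [0.0, -0.0, -1.0]]
wrist_force: [-0.2, 1.1, 0.9]
gripper_width: 0.69
gripper_force: 0.0
```

Emit:
{"op": "apply_moves", "data": {"moves": [[[0.0119,0.0388,0],0],[[0.0119,0.0388,0],0],[[0.0119,0.0388,0],0],[[0.0119,0.0388,0],0],[[0.0119,0.0388,0],0]]}}

```text
time_s: 3.37
tcp_pos: [0.3858, 0.2273, 0.223]
ee_rot: [[0.985, 0.17, 0.001], [0.17, -0.985, 0.001], [0.001, -0.001, -1.0]]
wrist_force: [1.7, 1.6, 0.4]
gripper_width: 0.689
gripper_force: 0.0
```

Emit:
{"op": "apply_moves", "data": {"moves": [[[0.0119,0.0388,0],0],[[0.0119,0.0388,0],0],[[0.0119,0.0388,0],0],[[0.0119,0.0388,0],0],[[0.0119,0.0388,0],0]]}}

```text
time_s: 3.78
tcp_pos: [0.4773, 0.046, 0.223]
ee_rot: [[0.986, 0.17, 0.001], [0.17, -0.986, 0.0], [0.001, -0.0, -1.0]]
wrist_force: [0.7, 0.8, -0.4]
gripper_width: 0.686
gripper_force: 0.0
```

Emit:
{"op": "apply_moves", "data": {"moves": [[[0.0119,0.0388,0],0],[[0.0119,0.0388,0],0],[[0.0119,0.0388,0],0],[[0,0,0],0],[[0,0,0],0]]}}

```text
time_s: 4.2
tcp_pos: [0.532, -0.0627, 0.222]
ee_rot: [[0.986, 0.165, -0.001], [0.165, -0.986, -0.0], [-0.001, -0.0, -1.0]]
wrist_force: [-0.2, 0.0, -1.1]
gripper_width: 0.693
gripper_force: 0.0
```

```bash
python3 - <<'E'
from h import *
import pickle
c=cap("wrist"); print(c["eye"],c["orientation"][:,2])
cv2.imwrite("pics/w1.png",c["frame"])
L={t:[(u,k) for u,k in find(c,t)] for t in("fin_top","stop_face","fence_foot","jig")}
print(L); pickle.dump((c,L),open("w1.pkl","wb"))
E
```

```text
[ 0.59906392 -0.05136777  0.3836318 ] [-0.2436135  -0.04040067 -0.96903057]
{'fin_top': [(array([480.384, 139.8  ]), 0.86)], 'stop_face': [(array([458.88, 169.52]), 0.87)], 'fence_foot': [(array([414.272, 147.   ]), 0.6)], 'jig': [(array([409.92, 174.6 ]), 0.75)]}
```

Emit:
{"op": "apply_moves", "data": {"moves": [[[0.0119,0.0388,0],0],[[0.0119,0.0388,0],0],[[0,0.0388,0],0],[[0,0,0],0],[[0,0,0],0]]}}

```text
time_s: 4.87
tcp_pos: [0.5748, -0.1719, 0.2222]
ee_rot: [[0.986, 0.168, -0.001], [0.168, -0.986, 0.0], [-0.001, -0.0, -1.0]]
wrist_force: [-0.8, -0.3, 0.2]
gripper_width: 0.691
gripper_force: 0.0
```

```bash
python3 - <<'E'
from h import *
import pickle
np.set_printoptions(precision=4,suppress=True)
c=cap("wrist"); print(r.sense()["tcp_pos"],c["eye"])
cv2.imwrite("pics/w2.png",c["frame"])
c1,L1=pickle.load(open("w1.pkl","rb"))
for t in L1:
    l=find(c,t); print(t,l)
    if l and L1[t]: print(tri([(L1[t][0][0],c1),(l[0][0],c)]))
E
```

```text
[ 0.5747 -0.1709  0.2224] [ 0.6418 -0.1603  0.3838]
fin_top [(array([359.104, 166.2  ]), 0.75)]
(array([ 0.6075, -0.2072,  0.0829]), [array([0.1, 0.4]), array([-0.1, -0.4])])
stop_face [(array([360.704, 191.2  ]), 0.78)]
(array([ 0.5717, -0.2246,  0.021 ]), [array([0.2, 0.7]), array([-0.1, -0.7])])
fence_foot [(array([320.576, 169.08 ]), 0.71), (array([359.808, 168.12 ]), 0.21)]
(array([ 0.5874, -0.1734,  0.0007]), [array([0.2, 1.1]), array([-0.3, -1.1])])
jig [(array([321.216, 190.8  ]), 0.68)]
(array([ 0.554 , -0.1808, -0.0168]), [array([-0.2, -1. ]), array([0.2, 1. ])])
```

View pics/w2.png

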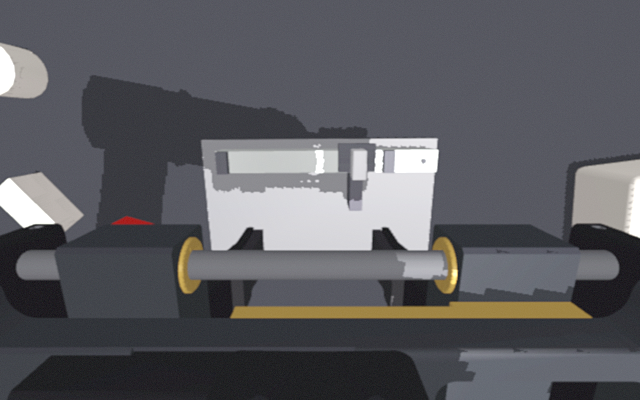

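Emit:
{"op": "apply_moves", "data": {"moves": [[[0.0125,0.02,0.02],0],[[0.0124,0.0203,0.03],0],[[0,0,0.04],0],[[0,0,0.03],0],[[0,0,0],0]]}}

```text
time_s: 5.53
tcp_pos: [0.6014, -0.205, 0.0953]
ee_rot: [[0.986, 0.169, -0.014], [0.169, -0.986, 0.003], [-0.013, -0.006, -1.0]]
wrist_force: [0.3, 0.4, -1.0]
gripper_width: 0.692
gripper_force: 0.0
```

Emit:
{"op": "apply_moves", "data": {"moves": [[[0,0,0.02],0],[[0,0,0.015],0],[[0,0,0.01],0],[[0,0,0],0],[[0,0,0],0]]}}

```text
time_s: 5.95
tcp_pos: [0.6069, -0.2066, 0.0589]
ee_rot: [[0.985, 0.171, 0.001], [0.171, -0.985, -0.001], [0.001, 0.001, -1.0]]
wrist_force: [0.7, -0.5, 0.1]
gripper_width: 0.69
gripper_force: 0.0
```

Emit:
{"op": "apply_moves", "data": {"moves": [[[0,0,0],0],[[0,0,0],0],[[0,0,0],0],[[0,0,0],0],[[0,0,0],0]], "hand": 0.0}}

```text
time_s: 6.37
tcp_pos: [0.6064, -0.207, 0.0581]
ee_rot: [[0.986, 0.169, 0.001], [0.169, -0.986, -0.0], [0.001, 0.0, -1.0]]
wrist_force: [0.1, 0.5, 0.7]
gripper_width: 0.391
gripper_force: 0.0
```

Emit:
{"op": "apply_moves", "data": {"moves": [[[0,0,0],0],[[0,0,0],0],[[0,0,0],0]]}}

```text
time_s: 6.62
tcp_pos: [0.6062, -0.2074, 0.0576]
ee_rot: [[0.986, 0.169, -0.0], [0.169, -0.986, -0.001], [-0.0, 0.001, -1.0]]
wrist_force: [-0.6, -3.0, -0.2]
gripper_width: 0.166
gripper_force: 1.5
```

Emit:
{"op": "apply_moves", "data": {"moves": [[[0,0,0],0],[[0,0,0],0],[[0,-0.006,0],0],[[0,-0.01,0],0],[[0,-0.012,0],0]]}}

```text
time_s: 7.03
tcp_pos: [0.6013, -0.1797, 0.0576]
ee_rot: [[0.986, 0.168, 0.0], [0.168, -0.986, -0.001], [-0.0, 0.001, -1.0]]
wrist_force: [0.9, -4.1, 0.2]
gripper_width: 0.156
gripper_force: 30.0
```

Emit:
{"op": "apply_moves", "data": {"moves": [[[0,-0.012,0],0],[[0,-0.012,0],0],[[0,-0.012,0],0],[[0,-0.008,0],0],[[0,0,0],0]]}}

```text
time_s: 7.45
tcp_pos: [0.5931, -0.1333, 0.0576]
ee_rot: [[0.985, 0.171, -0.002], [0.171, -0.985, 0.001], [-0.001, -0.002, -1.0]]
wrist_force: [-3.0, 2.4, 3.1]
gripper_width: 0.159
gripper_force: 30.0
```

```bash
python3 - <<'E'
from h import *
c=cap("wrist"); cv2.imwrite("pics/w3.png",c["frame"]); s=r.sense(); print(s["tcp_pos"],s["wrist_force"])
t=cap("top"); cv2.imwrite("pics/t3.png",cv2.resize(t["frame"][150:250,310:450],(700,500),interpolation=2))
E
```

```text
[ 0.59316941 -0.1337681   0.05757003] [-3.5638155   2.50372275  2.48022704]
```

View pics/w3.png

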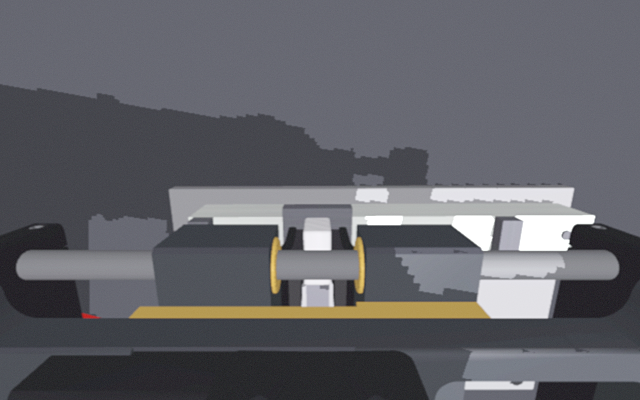

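Emit:
{"op": "apply_moves", "data": {"moves": [[[0,-0.01,0],0],[[0,-0.012,0],0],[[0,-0.01,0],0],[[0,-0.006,0],0],[[0,0,0],0]]}}

```text
time_s: 7.97
tcp_pos: [0.5867, -0.0974, 0.0575]
ee_rot: [[0.985, 0.17, -0.002], [0.17, -0.985, 0.001], [-0.001, -0.001, -1.0]]
wrist_force: [-4.3, 1.5, 4.9]
gripper_width: 0.16
gripper_force: 30.0
```

Emit:
{"op": "apply_moves", "data": {"moves": [[[0,-0.004,0],0],[[0,-0.004,0],0],[[0,-0.002,0],0],[[0,0,0],0]]}}

```text
time_s: 8.3
tcp_pos: [0.5856, -0.0907, 0.0575]
ee_rot: [[0.986, 0.169, -0.001], [0.169, -0.986, -0.003], [-0.002, 0.002, -1.0]]
wrist_force: [-1.9, -9.8, 1.2]
gripper_width: 0.158
gripper_force: 30.0
```

```bash
python3 - <<'E'
from h import *
s=r.sense(); print(s["tcp_pos"],s["wrist_force"])
t=cap("scene"); cv2.imwrite("pics/t4.png",cv2.resize(t["frame"][150:240,215:345],(780,540),interpolation=2))
E
```

```text
[ 0.58555763 -0.09070789  0.05753641] [-1.88463688 -9.82140011  1.19561016]
```

View pics/t4.png

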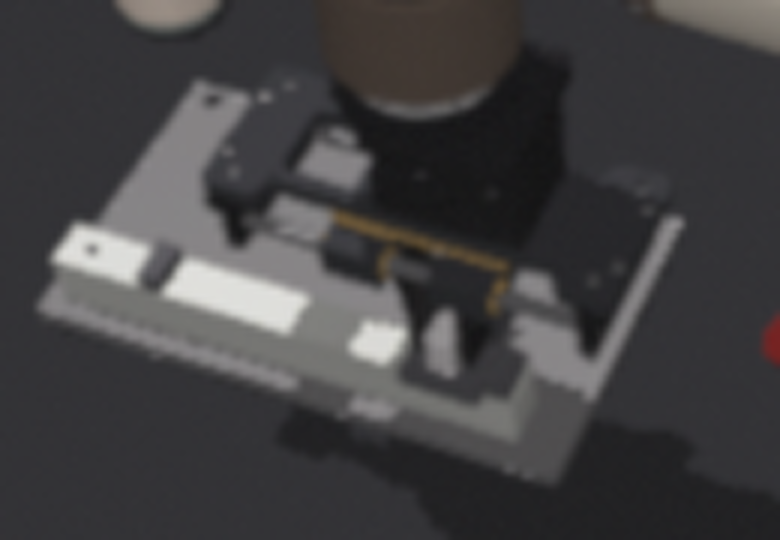

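Wrist force rose to 10 N along the fence, and the picture shows the saddle (at about 460,370) against the left bracket, so the stop is home. Next I release it and lift.

Emit:
{"op": "apply_moves", "data": {"moves": [[[0,-0.001,0],0],[[0,0,0],0],[[0,0,0],0],[[0,0.001,0],0],[[0,0,0],0]]}}

```text
time_s: 8.77
tcp_pos: [0.5855, -0.0907, 0.0575]
ee_rot: [[0.986, 0.168, -0.001], [0.168, -0.986, -0.002], [-0.001, 0.002, -1.0]]
wrist_force: [-2.6, -8.3, 2.2]
gripper_width: 0.16
gripper_force: 30.0
```

Emit:
{"op": "apply_moves", "data": {"moves": [[[0,0,0],0],[[0,0,0],0],[[0,0,0],0],[[0,0,0],0],[[0,0,0],0]], "hand": 0.05}}

```text
time_s: 9.18
tcp_pos: [0.5865, -0.0882, 0.0576]
ee_rot: [[0.986, 0.169, 0.001], [0.169, -0.986, 0.0], [0.001, -0.0, -1.0]]
wrist_force: [0.7, 0.1, 0.1]
gripper_width: 0.45
gripper_force: 0.0
```

Emit:
{"op": "apply_moves", "data": {"moves": [[[0,0,-0.015],0],[[0,0,-0.03],0],[[0,0,-0.04],0],[[0,0,-0.04],0],[[0,0,-0.02],0]], "hand": 0.075}}

```text
time_s: 9.6
tcp_pos: [0.5884, -0.0886, 0.2083]
ee_rot: [[0.985, 0.17, 0.009], [0.17, -0.985, -0.0], [0.009, 0.002, -1.0]]
wrist_force: [0.8, -0.6, 0.8]
gripper_width: 0.812
gripper_force: 0.0
```

```bash
python3 - <<'E'
from h import *
c=cap("wrist")
for t in("fin_top","stop_face"):
    for u,k in find(c,t): print(t,onz(u,c,.074 if t=="fin_top" else .0315),k)
print(r.sense()["tcp_pos"])
E
```

```text
fin_top [ 0.58374961 -0.09188488  0.074     ] 0.84
stop_face [ 0.55692704 -0.10334123  0.0315    ] 0.85
[ 0.58715107 -0.08816986  0.20495874]
```

```bash
python3 - <<'E'
from h import *
np.set_printoptions(precision=4,suppress=True)
s=r.sense();print(s["joints"]);R=np.array(s["ee_rot"]);p=np.array(s["tcp_pos"])
d=np.array([.4815,.1586,.16])-p; print(R.T@d)
E
```

```text
[  7.0645  19.5776  -5.891   -0.0183 -64.1998  92.7034]
[-0.0625 -0.2611  0.0446]
```

Emit:
{"op": "apply_moves", "data": {"moves": [[[-0.009,-0.0373,0],0],[[-0.009,-0.0373,0],0],[[-0.009,-0.0373,0],0],[[-0.009,-0.0373,0],0],[[-0.009,-0.0373,0],0]]}}

```text
time_s: 10.17
tcp_pos: [0.5081, 0.0887, 0.2007]
ee_rot: [[0.986, 0.169, -0.003], [0.169, -0.986, -0.001], [-0.003, 0.0, -1.0]]
wrist_force: [0.2, 0.0, 0.1]
gripper_width: 0.859
gripper_force: 0.0
```

Emit:
{"op": "apply_moves", "data": {"moves": [[[-0.009,-0.0373,0],0],[[-0.009,-0.0373,0],0],[[0,0,0],7.14],[[0,0,0],7.14],[[0,0,0],7.14]]}}

```text
time_s: 10.58
tcp_pos: [0.4783, 0.1588, 0.2008]
ee_rot: [[0.978, -0.206, -0.003], [-0.206, -0.978, -0.001], [-0.003, 0.002, -1.0]]
wrist_force: [-0.1, -0.1, -0.1]
gripper_width: 0.86
gripper_force: 0.0
```

Emit:
{"op": "apply_moves", "data": {"moves": [[[0,0,0],7.14],[[0,0,0],7.14],[[0,0,0],7.14],[[0,0,0],7.14],[[0,0,0],7.14]]}}

```text
time_s: 11.0
tcp_pos: [0.4786, 0.1578, 0.2007]
ee_rot: [[0.673, -0.74, -0.003], [-0.74, -0.673, -0.001], [-0.001, 0.003, -1.0]]
wrist_force: [0.6, -0.1, 0.1]
gripper_width: 0.86
gripper_force: 0.0
```

Emit:
{"op": "apply_moves", "data": {"moves": [[[0,0,0],7.14],[[0,0,0],7.14],[[0,0,0],7.14],[[0,0,0],7.14],[[0,0,0],7.14]]}}

```text
time_s: 11.42
tcp_pos: [0.4787, 0.1578, 0.2006]
ee_rot: [[0.114, -0.993, -0.003], [-0.993, -0.114, -0.001], [0.001, 0.003, -1.0]]
wrist_force: [0.3, 0.5, 0.6]
gripper_width: 0.859
gripper_force: 0.0
```

Emit:
{"op": "apply_moves", "data": {"moves": [[[0,0,0],7.14],[[0,0,0],7.14],[[0,0,0],7.14],[[0,0,0],7.14],[[0,0,0],7.14]]}}

```text
time_s: 11.83
tcp_pos: [0.4787, 0.1577, 0.2007]
ee_rot: [[-0.487, -0.873, -0.003], [-0.873, 0.487, -0.001], [0.003, 0.002, -1.0]]
wrist_force: [-0.0, -0.8, -0.0]
gripper_width: 0.864
gripper_force: 0.0
```

Emit:
{"op": "apply_moves", "data": {"moves": [[[0,0,0],7.14],[[0,0,0],7.14],[[0,0,0],0],[[0,0,0],0]]}}

```text
time_s: 12.17
tcp_pos: [0.479, 0.1578, 0.2012]
ee_rot: [[-0.68, -0.733, -0.002], [-0.733, 0.68, -0.001], [0.002, 0.001, -1.0]]
wrist_force: [-0.2, -0.3, 0.5]
gripper_width: 0.862
gripper_force: 0.0
```

```bash
python3 - <<'E'
from fit import *
np.set_printoptions(precision=4,suppress=True)
s=r.sense();print(s["joints"],s["tcp_pos"]);R=np.array(s["ee_rot"]);p=np.array(s["tcp_pos"]);print(R)
c=cap("wrist"); cv2.imwrite("pics/w5.png",c["frame"])
for t in("block","block_toe","block_end","block_slope"):
    print(t,[(u,k) for u,k in find(c,t)])
try:
    m=cut(c,"block",px([.4815,.1586,.03],c)); print(m.sum(),px([.4815,.1586,.03],c),fit(BLK,[(m,c)],np.array([.4815,.1586,-.7526])))
except Exception as e: print(e)
E
```

```text
[ 36.6953  11.3758 -17.9601  -0.0277 -60.8057 -79.5519] [0.479  0.1578 0.2012]
[[-0.6803 -0.7329 -0.0022]
 [-0.7329  0.6803 -0.0011]
 [ 0.0024  0.0009 -1.    ]]
block [(array([383.872, 104.68 ]), 0.69), (array([268.48,  85.  ]), 0.68), (array([317.312, 181.88 ]), 0.66)]
block_toe [(array([281.28, 103.28]), 0.67), (array([80.576, 43.72 ]), 0.6)]
block_end [(array([296.192,  62.92 ]), 0.92), (array([316.672, 217.4  ]), 0.7), (array([360.192,  82.2  ]), 0.65)]
block_slope [(array([329.024, 188.   ]), 0.81), (array([253.312,  69.   ]), 0.79), (array([379.392, 112.8  ]), 0.75)]
2838.0 [316.156  186.4062] (array([ 0.4824,  0.1591, -0.7441]), np.float64(0.021560076624155045))
```

View pics/w5.png

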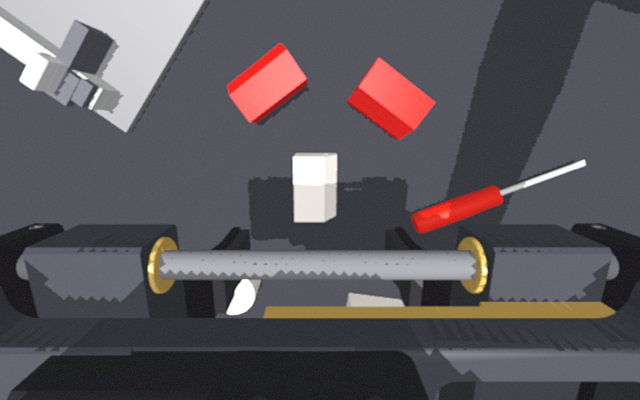

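Emit:
{"op": "apply_moves", "data": {"moves": [[[-0.003,-0.0015,0.02],0],[[0,0,0.038],0],[[0,0,0.038],0],[[0,0,0.03],0],[[0,0,0.02],0]]}}

```text
time_s: 12.88
tcp_pos: [0.4812, 0.1582, 0.0537]
ee_rot: [[-0.683, -0.731, -0.004], [-0.731, 0.683, -0.002], [0.004, 0.001, -1.0]]
wrist_force: [-0.5, 0.4, -0.0]
gripper_width: 0.863
gripper_force: 0.0
```

Emit:
{"op": "apply_moves", "data": {"moves": [[[0,0,0.02],0],[[0,0,0.015],0],[[0,0,0.01],0],[[0,0,0],0],[[0,0,0],0]]}}

```text
time_s: 13.3
tcp_pos: [0.483, 0.1592, 0.0116]
ee_rot: [[-0.682, -0.731, -0.0], [-0.731, 0.682, -0.0], [0.0, -0.0, -1.0]]
wrist_force: [0.5, 0.5, 0.4]
gripper_width: 0.863
gripper_force: 0.0
```

Emit:
{"op": "apply_moves", "data": {"moves": [[[0,0,0.005],0],[[0,0,0.002],0],[[0,0,0],0],[[0,0,0],0]]}}

```text
time_s: 13.63
tcp_pos: [0.483, 0.1593, 0.005]
ee_rot: [[-0.683, -0.731, 0.001], [-0.731, 0.683, 0.001], [-0.001, -0.0, -1.0]]
wrist_force: [-0.4, 0.2, 0.9]
gripper_width: 0.86
gripper_force: 0.0
```

Emit:
{"op": "apply_moves", "data": {"moves": [[[0,0,0],0],[[0,0,0],0],[[0,0,0],0],[[0,0,0],0],[[0,0,0],0]], "hand": 0.03}}

```text
time_s: 14.05
tcp_pos: [0.4828, 0.1592, 0.0046]
ee_rot: [[-0.683, -0.731, 0.0], [-0.731, 0.683, 0.0], [-0.0, -0.0, -1.0]]
wrist_force: [-0.2, 0.3, 0.0]
gripper_width: 0.568
gripper_force: 0.0
```

Emit:
{"op": "apply_moves", "data": {"moves": [[[0,0,0],0],[[0,0,0],0],[[0,0,0],0],[[0,0,0],0],[[0,0,0],0]]}}

```text
time_s: 14.47
tcp_pos: [0.4828, 0.1592, 0.0046]
ee_rot: [[-0.683, -0.731, 0.0], [-0.731, 0.683, 0.0], [-0.0, -0.0, -1.0]]
wrist_force: [0.3, -0.1, 0.7]
gripper_width: 0.525
gripper_force: 30.0
```

Emit:
{"op": "apply_moves", "data": {"moves": [[[0,0,-0.01],0],[[0,0,-0.03],0],[[0,0,-0.04],0],[[0,0,-0.04],0],[[0,0,0],0]]}}

```text
time_s: 14.88
tcp_pos: [0.4874, 0.1615, 0.1328]
ee_rot: [[-0.681, -0.732, 0.014], [-0.732, 0.681, 0.007], [-0.015, -0.006, -1.0]]
wrist_force: [2.0, 1.2, -1.9]
gripper_width: 0.525
gripper_force: 30.0
```

Emit:
{"op": "apply_moves", "data": {"moves": [[[0,0,0],-6.59],[[0,0,0],-6.59],[[0,0,0],-6.59],[[0,0,0],-6.59],[[0,0,0],-6.59]]}}

```text
time_s: 15.3
tcp_pos: [0.4821, 0.1588, 0.1244]
ee_rot: [[-0.17, -0.985, -0.001], [-0.985, 0.17, -0.0], [0.0, 0.001, -1.0]]
wrist_force: [0.3, 0.4, -2.4]
gripper_width: 0.524
gripper_force: 30.0
```

Emit:
{"op": "apply_moves", "data": {"moves": [[[0,0,0],-6.59],[[0,0,0],-6.59],[[0,0,0],-6.59],[[0,0,0],0]]}}

```text
time_s: 15.63
tcp_pos: [0.4822, 0.1589, 0.1244]
ee_rot: [[0.169, -0.986, -0.001], [-0.986, -0.169, -0.0], [0.0, 0.001, -1.0]]
wrist_force: [-0.4, 0.3, -2.8]
gripper_width: 0.528
gripper_force: 30.0
```

Emit:
{"op": "apply_moves", "data": {"moves": [[[0.02,0.001,0],0],[[0.038,0.0015,0],0],[[0.038,0.0015,0],0],[[0.038,0.0015,0],0],[[0.038,0.0015,0],0]]}}

```text
time_s: 16.05
tcp_pos: [0.5042, -0.0131, 0.1246]
ee_rot: [[0.165, -0.986, -0.0], [-0.986, -0.165, 0.0], [-0.0, 0.0, -1.0]]
wrist_force: [1.0, 0.3, -2.4]
gripper_width: 0.523
gripper_force: 30.0
```

Emit:
{"op": "apply_moves", "data": {"moves": [[[0.038,0.0015,0],0],[[0.038,0.0015,0],0],[[0.038,0.0013,0],0],[[0.03,0,0],0],[[0,0,0],0]]}}

```text
time_s: 16.47
tcp_pos: [0.5248, -0.1587, 0.1243]
ee_rot: [[0.159, -0.987, 0.0], [-0.987, -0.159, -0.001], [0.001, 0.0, -1.0]]
wrist_force: [0.2, 0.1, -2.8]
gripper_width: 0.527
gripper_force: 30.0
```

```bash
cat > st.py <<'E'
from h import *
np.set_printoptions(precision=4,suppress=True)
s=r.sense();p=np.array(s["tcp_pos"]);R=np.array(s["ee_rot"]);a=np.radians(9.8);J=np.array([[np.cos(a),-np.sin(a),0],[np.sin(a),np.cos(a),0],[0,0,1]])
print("t",s["time_s"],"jig",1000*(J.T@(p-[.5578,-.1772,0])),"yaw x",np.degrees(np.arctan2(R[1,0],R[0,0])),"F jig",J.T@np.array(s["wrist_force"]),"w",87*s["gripper_width"],s["joints"])
E
python3 st.py
```

```text
t 16.4667 jig [-29.3346  23.8026 124.2995] yaw x -80.83551052955933 F jig [ 0.2023  0.0605 -2.8402] w 45.827239208499805 [  0.1462  19.9676 -18.2462   0.0658 -51.7856   8.9776]
```

Emit:
{"op": "apply_moves", "data": {"moves": [[[0,0,0.02],-0.5],[[0,0,0.03],0],[[0,0,0.025],0],[[0,0,0.015],0],[[0,0,0.008],0]]}}

```text
time_s: 16.88
tcp_pos: [0.5226, -0.154, 0.0241]
ee_rot: [[0.173, -0.985, -0.005], [-0.985, -0.173, 0.0], [-0.001, 0.005, -1.0]]
wrist_force: [-0.4, -0.9, -3.1]
gripper_width: 0.521
gripper_force: 30.0
```

Emit:
{"op": "apply_moves", "data": {"moves": [[[0,0,0.005],0],[[0,0,0.003],0],[[0,0,0],0],[[0,0,0],0]]}}

```text
time_s: 17.22
tcp_pos: [0.5255, -0.1542, 0.0195]
ee_rot: [[0.176, -0.984, 0.002], [-0.984, -0.176, -0.0], [0.0, -0.002, -1.0]]
wrist_force: [0.6, 0.0, -2.6]
gripper_width: 0.524
gripper_force: 30.0
```

```bash
python3 st.py
```

```text
t 17.2167 jig [-27.9638  28.1513  19.4635] yaw x -79.84311779491603 F jig [ 0.5513 -0.0724 -2.6011] w 45.607175722482324 [  0.6153  27.9782 -24.2869   0.0161 -37.6283   9.5289]
```

Emit:
{"op": "apply_moves", "data": {"moves": [[[0,0,0.002],0],[[0,0,0.002],0],[[0,0,0.001],0],[[0,0,0],0]]}}

```text
time_s: 17.55
tcp_pos: [0.5252, -0.1543, 0.0146]
ee_rot: [[0.177, -0.984, 0.001], [-0.984, -0.177, -0.0], [0.001, -0.001, -1.0]]
wrist_force: [-0.3, 0.8, 3.7]
gripper_width: 0.525
gripper_force: 30.0
```

Emit:
{"op": "apply_moves", "data": {"moves": [[[-0.003,0,0],0],[[-0.003,0,0],0],[[-0.002,0,0],0],[[0,0,0],0]]}}

```text
time_s: 17.88
tcp_pos: [0.5244, -0.1461, 0.0146]
ee_rot: [[0.178, -0.984, 0.003], [-0.984, -0.178, -0.001], [0.001, -0.003, -1.0]]
wrist_force: [-0.1, -1.2, 6.5]
gripper_width: 0.527
gripper_force: 30.0
```

```bash
python3 st.py
```

```text
t 17.8833 jig [-27.5836  36.2856  14.6183] yaw x -79.76656696456128 F jig [-0.3093 -1.1242  6.4788] w 45.821813591575136 [  1.5179  28.1631 -25.0112   0.0564 -36.6726   8.6704]
```

Plate contact reached. I'll creep on towards the stop.

Emit:
{"op": "apply_moves", "data": {"moves": [[[-0.001,0,0],0],[[-0.001,0,0],0],[[0,0,0],0]]}}

```text
time_s: 18.13
tcp_pos: [0.5242, -0.1444, 0.0146]
ee_rot: [[0.178, -0.984, 0.003], [-0.984, -0.178, -0.001], [0.001, -0.003, -1.0]]
wrist_force: [0.5, -1.1, 5.3]
gripper_width: 0.526
gripper_force: 30.0
```

Emit:
{"op": "apply_moves", "data": {"moves": [[[-0.001,0,0],0],[[-0.001,0,0],0],[[0,0,0],0]]}}

```text
time_s: 18.38
tcp_pos: [0.524, -0.1435, 0.0146]
ee_rot: [[0.177, -0.984, 0.003], [-0.984, -0.177, -0.002], [0.002, -0.003, -1.0]]
wrist_force: [0.1, -6.6, 4.4]
gripper_width: 0.523
gripper_force: 30.0
```

```bash
python3 st.py
```

```text
t 18.3833 jig [-27.5718  38.9935  14.6007] yaw x -79.80150582641191 F jig [-1.0022 -6.5749  4.439 ] w 45.52624612558037 [  1.8543  28.0698 -25.2509   0.1727 -36.5069   8.2058]
```

Emit:
{"op": "apply_moves", "data": {"moves": [[[0.001,0,0],0],[[0,0,-0.0005],0],[[0,0,0],0]]}}

```text
time_s: 18.63
tcp_pos: [0.5239, -0.1436, 0.0146]
ee_rot: [[0.177, -0.984, 0.003], [-0.984, -0.177, -0.0], [0.001, -0.003, -1.0]]
wrist_force: [1.9, -2.4, 4.0]
gripper_width: 0.527
gripper_force: 30.0
```

Emit:
{"op": "apply_moves", "data": {"moves": [[[0,0,0],0],[[0,0,0],0],[[0,0,0],0],[[0,0,0],0],[[0,0,0],0]], "hand": 0.064}}

```text
time_s: 19.05
tcp_pos: [0.5222, -0.1433, 0.0137]
ee_rot: [[0.176, -0.984, -0.001], [-0.984, -0.176, 0.0], [-0.0, 0.001, -1.0]]
wrist_force: [-0.3, 1.0, -0.1]
gripper_width: 0.722
gripper_force: 0.0
```

Emit:
{"op": "apply_moves", "data": {"moves": [[[0,0,-0.01],0],[[0,0,-0.02],0],[[0,0,-0.03],0],[[0,0,-0.03],0],[[0,0,-0.03],0]]}}

```text
time_s: 19.47
tcp_pos: [0.5223, -0.1434, 0.136]
ee_rot: [[0.177, -0.984, -0.0], [-0.984, -0.177, -0.0], [0.0, 0.0, -1.0]]
wrist_force: [0.2, -0.7, 0.8]
gripper_width: 0.735
gripper_force: 0.0
```

Emit:
{"op": "apply_moves", "data": {"moves": [[[0,0,-0.02],0],[[0,0,0],0],[[0,0,0],0],[[0,0,0],0]], "hand": 0.0}}

```text
time_s: 19.8
tcp_pos: [0.522, -0.1433, 0.1538]
ee_rot: [[0.176, -0.984, -0.001], [-0.984, -0.176, 0.0], [-0.001, 0.001, -1.0]]
wrist_force: [0.8, -0.7, -0.9]
gripper_width: 0.517
gripper_force: 0.0
```

```bash
python3 st.py; python3 - <<'E'
from fit import *
np.set_printoptions(precision=4,suppress=True)
c=cap("wrist"); cv2.imwrite("pics/w6.png",c["frame"])
g=[.5578-.985*.0276-.17*.038,-.1772-.17*.0276+.985*.038,.171]
try:
    m=cut(c,"block",px(g[:2]+[.045],c)); x,f=fit(BLK,[(m,c)],np.array(g),.01); d=x[:2]-[.5578,-.1772]
    print(x,f,"jig",.985*d[0]+.17*d[1],-.17*d[0]+.985*d[1])
except Exception as e: print(repr(e))
E
```

```text
t 19.8 jig [-29.5272  39.5126 153.8318] yaw x -79.85488971040395 F jig [ 0.6423 -0.808  -0.8747] w 44.97759700119768 [  1.8028  17.5085 -16.9985  -0.0363 -55.5428   8.3629]
[ 0.5247 -0.1442  0.1758] 0.010250603780150414 jig -0.026990792233323305 0.038117174658050604
```

View pics/w6.png

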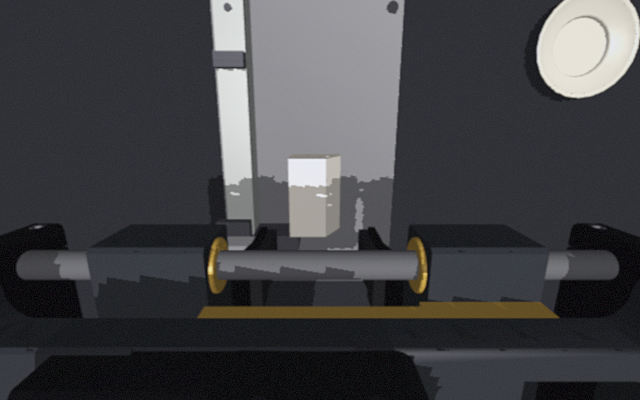

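The block is on the plate at (315,195), flat, slope away from the fence and end near the stop (end y ≈ 73 mm; stop face 73 mm). Now I turn the shut fingers and go behind the slope.

Emit:
{"op": "apply_moves", "data": {"moves": [[[0,0,0],-6.89],[[0,0,0],-6.89],[[0,0,0],-6.89],[[0,0,0],-6.89],[[0,0,0],-6.89]]}}

```text
time_s: 20.32
tcp_pos: [0.522, -0.1434, 0.1527]
ee_rot: [[0.706, -0.708, -0.003], [-0.708, -0.706, 0.0], [-0.002, 0.002, -1.0]]
wrist_force: [-1.1, -0.5, -0.3]
gripper_width: 0.058
gripper_force: 0.0
```

Emit:
{"op": "apply_moves", "data": {"moves": [[[0,0,0],-6.89],[[0,0,0],-6.89],[[0,0,0],-6.89],[[0,0,0],-6.89],[[0,0,0],-6.89]]}}

```text
time_s: 20.73
tcp_pos: [0.522, -0.1434, 0.1527]
ee_rot: [[0.983, -0.184, -0.003], [-0.184, -0.983, 0.0], [-0.003, 0.001, -1.0]]
wrist_force: [-0.6, 0.5, 0.3]
gripper_width: 0.002
gripper_force: 0.0
```

Emit:
{"op": "apply_moves", "data": {"moves": [[[0,0,0],-6.89],[[0,0,0],-6.89],[[0,0,0],-6.89],[[-0.02,0,0],0],[[-0.025,0.001,0],0]]}}

```text
time_s: 21.15
tcp_pos: [0.4786, -0.1518, 0.1525]
ee_rot: [[0.985, 0.17, -0.003], [0.17, -0.985, -0.0], [-0.003, -0.0, -1.0]]
wrist_force: [-0.4, -0.7, -0.4]
gripper_width: 0.002
gripper_force: 0.0
```

Emit:
{"op": "apply_moves", "data": {"moves": [[[0,0,0.03],0],[[0,0,0.035],0],[[0,0,0.03],0],[[0,0,0.015],0],[[0,0,0.006],0]]}}

```text
time_s: 21.57
tcp_pos: [0.4756, -0.152, 0.0344]
ee_rot: [[0.986, 0.169, -0.008], [0.169, -0.986, 0.0], [-0.008, -0.002, -1.0]]
wrist_force: [-0.6, 0.6, -0.3]
gripper_width: 0.006
gripper_force: 0.0
```

Emit:
{"op": "apply_moves", "data": {"moves": [[[0,0,0],0],[[0,0,0],0],[[0,0,0],0]]}}

```text
time_s: 21.82
tcp_pos: [0.4796, -0.1521, 0.039]
ee_rot: [[0.986, 0.169, 0.002], [0.169, -0.986, -0.0], [0.002, 0.001, -1.0]]
wrist_force: [-0.4, 0.4, 0.3]
gripper_width: 0.008
gripper_force: 0.0
```

```bash
python3 st.py
```

```text
t 21.8167 jig [-72.8159  38.072   39.0457] yaw x 9.755555685565968 F jig [-0.2884  0.4609  0.2752] w 0.72031273013673 [  0.9347  22.9611 -29.6824   0.0249 -37.2334  98.801 ]
```

Emit:
{"op": "apply_moves", "data": {"moves": [[[0.006,0,0],0],[[0.006,0,0],0],[[0.005,0,0],0],[[0.004,0,0],0],[[0.004,0,0],0]]}}

```text
time_s: 22.23
tcp_pos: [0.5036, -0.1478, 0.0384]
ee_rot: [[0.986, 0.169, -0.0], [0.169, -0.986, -0.0], [-0.0, 0.0, -1.0]]
wrist_force: [-1.3, -0.7, 1.5]
gripper_width: 0.009
gripper_force: 1.0
```

Emit:
{"op": "apply_moves", "data": {"moves": [[[0.004,0,0],0],[[0.004,0,0],0],[[0.004,0,0],0],[[0.004,0,0],0],[[0,0,0],0]]}}

```text
time_s: 22.65
tcp_pos: [0.5202, -0.145, 0.038]
ee_rot: [[0.986, 0.169, 0.001], [0.169, -0.986, -0.0], [0.001, 0.0, -1.0]]
wrist_force: [-0.0, -0.2, 0.4]
gripper_width: 0.007
gripper_force: 0.1
```

```bash
python3 st.py
```

```text
t 22.65 jig [-31.6097  38.1644  38.0444] yaw x 9.753238727685222 F jig [-0.0525 -0.1761  0.4303] w 0.5990006113642501 [  1.6442  25.8183 -24.5013   0.011  -39.6033  98.1006]
```

Emit:
{"op": "apply_moves", "data": {"moves": [[[0.003,0,0],0],[[0.003,0,0],0],[[0.002,0,0],0],[[0,0,0],0]]}}

```text
time_s: 22.98
tcp_pos: [0.5274, -0.1437, 0.038]
ee_rot: [[0.986, 0.169, 0.0], [0.169, -0.986, -0.0], [0.0, 0.0, -1.0]]
wrist_force: [-0.3, 0.4, -0.0]
gripper_width: 0.009
gripper_force: 0.1
```

Emit:
{"op": "apply_moves", "data": {"moves": [[[0.002,0,0],0],[[0.001,0,0],0],[[0,0,0],0]]}}

```text
time_s: 23.23
tcp_pos: [0.5299, -0.1432, 0.038]
ee_rot: [[0.986, 0.169, 0.0], [0.169, -0.986, 0.0], [0.0, 0.0, -1.0]]
wrist_force: [-0.4, -0.6, 0.1]
gripper_width: 0.006
gripper_force: 0.2
```

```bash
python3 st.py; cat > bl.py <<'E'
from fit import *
import sys
np.set_printoptions(precision=4,suppress=True)
xj=float(sys.argv[1]);yj=float(sys.argv[2])
g=[.5578+.985*xj-.17*yj,-.1772+.17*xj+.985*yj,.171]
for n in("wrist","scene"):
  c=cap(n)
  try:
    m=cut(c,"block",px(g[:2]+[.045],c)); x,f=fit(BLK,[(m,c)],np.array(g),.01); d=x[:2]-[.5578,-.1772]
    print(n,x,np.degrees(x[2]),f,"jig",.985*d[0]+.17*d[1],-.17*d[0]+.985*d[1])
  except Exception as e: print(repr(e))
  for u,k in find(c,"stop_face"):
    q=onz(u,c,.0315)[:2]-[.5578,-.1772]; print(n,"stop y",-.17*q[0]+.985*q[1],k)
  cv2.imwrite(f"pics/{n}7.png",c["frame"] if n=="wrist" else cv2.resize(c["frame"][150:240,215:345],(780,540),interpolation=2))
E
python3 bl.py 0.002 0.038
```

```text
t 23.2333 jig [-21.6782  38.2312  37.9859] yaw x 9.735585970703974 F jig [-0.4541 -0.5342  0.0772] w 0.5160746054174874 [  1.8009  26.521  -23.161   -0.0002 -40.3162  97.9349]
wrist [ 0.5585 -0.1385  0.1708] 9.788491889145416 0.14074115455150604 jig 0.007240990017216416 0.03803549375706573
wrist stop y 0.07428540159108521 0.87
scene [ 0.5426 -0.1575  0.6678] 38.262077677646225 0.9870986342430115 jig -0.011651587242026362 0.022026496562250173
scene stop y 0.07817742843616184 0.68
scene stop y 0.045224268368228016 0.57
```

View pics/scene7.png

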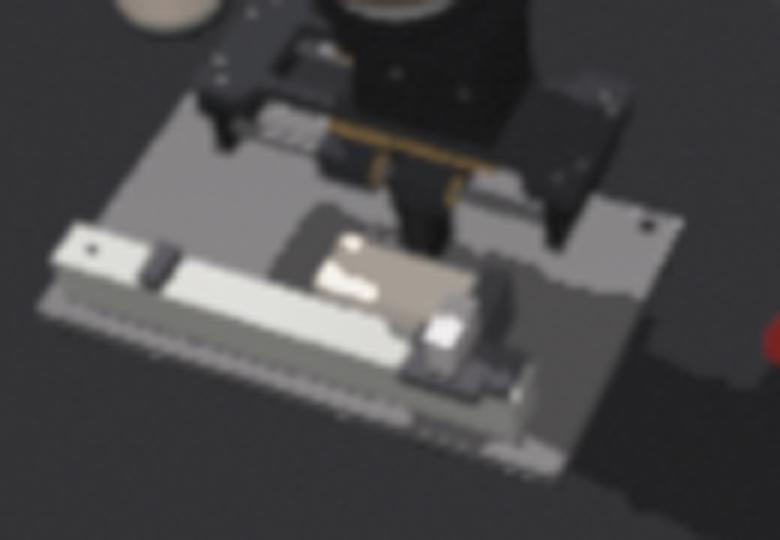

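The block (about 400,280) is almost at the fence, with its end by the stop's nose (450,320). Now the diagonal press.

Emit:
{"op": "apply_moves", "data": {"moves": [[[0.001,0,0.0005],0],[[0.001,0,0.0005],0],[[0,0,0],0]]}}

```text
time_s: 23.78
tcp_pos: [0.5306, -0.1432, 0.0374]
ee_rot: [[0.986, 0.169, -0.003], [0.169, -0.986, -0.0], [-0.003, -0.0, -1.0]]
wrist_force: [-4.5, 0.0, 5.4]
gripper_width: 0.003
gripper_force: 3.1
```

Emit:
{"op": "apply_moves", "data": {"moves": [[[0.001,0,0.0006],0],[[0,0,0],0],[[0,0,0],0]]}}

```text
time_s: 24.03
tcp_pos: [0.5307, -0.1432, 0.0371]
ee_rot: [[0.986, 0.169, -0.005], [0.169, -0.986, -0.001], [-0.005, -0.0, -1.0]]
wrist_force: [-6.4, -0.8, 8.0]
gripper_width: 0.002
gripper_force: 4.7
```

```bash
python3 st.py
```

```text
t 24.0333 jig [-20.9525  38.1273  37.088 ] yaw x 9.728265029470625 F jig [-6.4483  0.3022  8.0421] w 0.13249227649567746 [  1.8128  26.7464 -22.9277   0.0317 -40.5857  97.8913]
```

Emit:
{"op": "apply_moves", "data": {"moves": [[[0.001,0,0.0003],0],[[0.001,0,0.0002],0],[[0,0,0],0],[[0,0,0],0]]}}

```text
time_s: 24.37
tcp_pos: [0.5309, -0.1432, 0.0369]
ee_rot: [[0.986, 0.169, -0.008], [0.169, -0.986, -0.001], [-0.008, -0.001, -1.0]]
wrist_force: [-10.0, -0.6, 14.2]
gripper_width: 0.009
gripper_force: 7.6
```

```bash
python3 st.py; python3 bl.py 0.007 0.038
```

```text
t 24.3667 jig [-20.7482  38.1347  36.9041] yaw x 9.718424848332486 F jig [-10.01     1.0902  14.2281] w 0.7523245543306526 [  1.8222  26.8572 -22.7591   0.046  -40.8593  97.8612]
wrist [ 0.5587 -0.1384  0.1823] 10.444350120967831 0.1776234358549118 jig 0.007505272741376799 0.038069146286122804
wrist stop y 0.07411096899722337 0.91
wrist stop y 0.07280857993437807 0.36
scene [ 0.5467 -0.1546  0.7291] 41.77612271360234 1.0580778121948242 jig -0.007066106823055347 0.024122029873539372
scene stop y 0.07533142211417969 0.67
```

```bash
python3 -c "
from h import *
print(r.finish_job())"
```

```text
the job is handed in; nothing more can be done
None
```

I handed the job in with the stop home and the block flat on the plate. Its upright side is on the fence, its end is about 1 mm from the stop, and the fingers press forwards and down at about 17 N; the judge gave no pass or fail.

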